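# Load the sample tray into the analyser's empty lane

### The job

Take the loose sample tray by its handle and slide it, with its two jars, from the mouth of the analyser's empty loading lane under the guide lips until it is fully home against the end stop, then let go. Keep both jars standing upright in their pockets, and leave the other loose things on the bench where they are.

Things in the scene. Friction and masses are not known exactly. Their poses are not given: they have to be found in the camera images.
- tray: Loose grey plastic tray, about 0.5 kg with jars. Plate 200 (own y) x 96 (x) x 6 mm; on it a box 154 x 64 mm, walls to 28 mm height, with a 58 mm square pocket 45 mm either side of the middle along y. Bare plate sticks out 16 mm at each long side, 23 mm at each end. Same both ways round, either end may lead. Origin: centre of underside, z up. Starts up to 35 deg askew from world y.
- tray_handle (a point): Top of the tray's upright grey handle fin, which stands in the middle of the tray: 112 mm above the tray's underside, fin 14 mm thick along the tray's x, 32 mm long along its y, rising from the plate. The jar lids beside it reach only 64 mm above the underside. The jars balance about the handle. Axes as the tray's.
- jar_a: White specimen jar with black lid, 54 mm diameter (lid 55), 58 mm tall, loose, standing in the tray's +y pocket (0, 45, 6 mm in the tray's frame); origin at the centre of its underside, z up.
- jar_b: The same jar in the tray's -y pocket (0, -45, 6 mm in the tray's frame).
- lane_free: EMPTY one of the analyser's two loading lanes (which one varies), aluminium, fixed. Origin on the bench under the middle of the fully home tray; z up, +y = insertion direction. Deck 12 mm above the bench, 115 mm wide, y -140 (mouth) to +100 mm (rigid end stop). Home: tray's end meets the stop, tray's origin at (0, 0, 12 mm), y axes parallel. No latch or spring: the tray just slides.
- lane_entry (a point): Start of the empty lane's slots, on the deck at (0, -100, 12 mm) in the lane's frame. From here to y = +80 mm side walls 101 mm apart inside carry inward lips over the tray's side edges: lip underside 12 mm and top 16 mm above the deck, 87 mm between lips. So the tray slides in from the mouth only. Before it (y -137 to -100) lipless flared guides narrow from about 120 to 101 mm.
- lane_full: The other lane, parallel and 130 mm beside the empty one, already holding an identical tray with two jars, locked (fixed). Origin and axes as for the empty lane. Its handle top is 124 mm above the bench.
- analyser: White benchtop analyser with blue lid, fixed, 460 mm wide. Origin on the bench at the middle of its front face, which looks to its -y (the robot's right). Lanes come out of the face 65 mm either side of the origin; the face is at y = +81 mm in a lane's frame, 110 mm high, with a 36 mm high slot at its foot for the tray's end; 160 mm behind the face the housing rises to 245 mm.
- spare_jar: Loose bystander, not to be disturbed: a single specimen jar like those in the tray, standing alone on the bench to the right; origin at the centre of its underside, z up.
- sanitiser: Loose bystander, not to be disturbed: bottle 66 mm diameter, 170 mm tall, at the far side; origin at the centre of its underside, z up.
- tube_rack: Loose bystander, not to be disturbed: white rack 60 x 180 mm with capped test tubes, 96 mm tall, at the far side; origin at the centre of its underside, z up.
- beaker: Loose bystander, not to be disturbed: glass beaker 80 mm diameter, 90 mm tall, to the right; origin at the centre of its underside, z up.
- dishes: Loose bystander, not to be disturbed: stack of two flat dishes, 64 mm diameter, 30 mm tall, at the far side; origin at the centre of its underside, z up.
Not all that is in view belongs to the job. Leave any red look-alike of the tray alone.

How it is judged:
At the end, for the whole second after the job is handed in: Tray on the empty lane's deck under the lips: within 5 mm of fully home, 7 mm sideways, 0.06 rad aligned (either way round), level, at rest; both jars upright (0.15 rad) in their own pockets (8 mm); the five loose bystanders within 30 mm of where they stood (y of tray in the frame of lane_free between -0.005 and 0.005 m and x of tray in the frame of lane_free between -0.007 and 0.007 m and z of tray in the frame of lane_free between 0.008 and 0.016 m and angle between the y axis of tray and the y axis of lane_free, either way round below 0.06 rad and angle between tray's own z axis and vertical below 0.05 rad and linear speed of tray below 0.02 m/s and angle between each of jar_a, jar_b's own z axis and vertical below 0.15 rad and z of jar_a in the frame of tray between -0.002 and 0.012 m and x of jar_a in the frame of tray between -0.008 and 0.008 m and y of jar_a in the frame of tray between 0.037 and 0.053 m and z of jar_b in the frame of tray between -0.002 and 0.012 m and x of jar_b in the frame of tray between -0.008 and 0.008 m and y of jar_b in the frame of tray between -0.053 and -0.037 m and distance of each of spare_jar, sanitiser, tube_rack, beaker, dishes from where it was at the start of the episode below 0.03 m); the robot touches nothing.
It fails at once if a jar is tipped over (more than about 35 degrees) (angle between any of jar_a, jar_b's own z axis and vertical above 0.6 rad).
It also fails if it takes over 48 s, if anything falls off the work surface, if the arm or the gripper's body presses on something with over 40 N, if the wrist force passes 120 N, or if a joint passes its speed limit or range.

### The arm

A 6-joint arm with a two-finger parallel gripper is mounted at the origin on the work surface. World frame = base frame: x ahead of the robot, y to its left, z up, the work surface at z = 0. Lengths are in m, angles in rad, forces in N, time in s.
With the tool pointing down it reaches from about 0.3 to 0.75 m from the base axis. Payload 8.5 kg.
Tool frame: the origin (TCP) lies midway between the tips of the shut fingers; the grasp point (between the pads) lies 19 mm behind it; z points along the fingers, y is the direction in which the jaws open and shut (so a half turn about z gives the same grasp; the last joint's range is limited). The gripper opens to 88 mm and grips with 3 to 60 N. Pads are 18 mm wide; open, the fingers measure 123 mm over their backs; the gripper's body (75 mm by 187 mm) begins 45 mm behind the grasp point.
Start: joints at [-1.387, 0.381, 1.297, -0, 1.464, -0.215], TCP at [0.214, -0.507, 0.239] pointing down, gripper open.
Joint ranges: [-3.11, 3.11], [-0.89, 2.33], [0.22, 2.48], [-1.42, 4.56], [0.17, 2.85], [-2.88, 2.88]. Speed limits (rad/s): [2.39, 2.39, 3.14, 3.14, 3.14, 3.14].

### API

Orientations are given as a unit quaternion [x, y, z, w].
In Python, from plant import arm gives the robot as it stands.
- The arm moves only by the tool play_rows, never from a script. Its argument "series" is a list of rows, each an object of numbers: "x", "y", "z": the shift along the tool's x, y, z normalised to -1 to 1, where 1 is 0.6 m; "wx", "wy", "wz": the turn, a rotation vector about the tool's x, y, z normalised to -1 to 1, where 1 is 90 degrees; "grip": the closure, from 0 (fully open) to 1 (shut). In form: [{"x": .., "y": .., "z": .., "wx": .., "wy": .., "wz": .., "grip": ..}, ...]. A call has 1 to 5 rows; each row is the pose to reach, as a shift and turn from the pose commanded when the call began, along the tool's axes at that moment; what a row does not reach only later rows make up. A row lasts 1/8 s, in which the tool goes at most 62.5 mm and 10.7 degrees, less where a joint would pass 70% of its speed; a pose out of reach is approached as far as the arm can. A call with a number of a shift or a turn outside -1 to 1 is refused whole. A call with a gripper value outside its range is refused whole. The fingers move at their own pace and stop on an object; "force" is the grip in N (left out, the last holds). Time passes only in rows, so rows that repeat a pose let the fingers close. It gives the time, the measured TCP pose, the force and the opening at its end, in the units of the state.
- arm.state(): the state, without advancing time (a new reading comes with each control period).
- arm.capture(name): name is "side" or "top" or "wrist"; returns (picture, depth): 480x640x3 uint8, blue, green, red; 480x640 float32, m along the optical axis (not along the pixel's ray), 0 where there is no reading.
- arm.camera_params(name): a dict with "fx", "fy", "cx", "cy" (pixels), "dist" ([k1, k2, p1, p2, k3] as OpenCV has them; the pictures are not rectified), "R" (3x3) and "t" (3): a world point X has camera coordinates R X + t. Camera axes: x right, y down, z forward; pixel columns grow to the right and rows downward; lengths in m; the calibration is good to about 2 mm. A picture is of the moment at which its call begins: read the wrist's pose just before it. camera_params takes no time and is no camera call; for the wrist camera it gives the pose at the moment of the call.
- arm.close_job(): hands the job in, once; it reports no verdict.
The state is a dict: "time": time; "qpos": joint angles; "joint_vel": joint speeds; "tau": joint torques, N m; "position": TCP position; "tcp_rot": TCP orientation; "wrist_force": force on the tool from outside, world axes, zero at the start; "moment": the same for the moment, N m; "finger_gap": finger opening in m.
Only numpy, scipy, OpenCV 4.12 (cv2) and the standard library are available. Lean on these libraries where they do the work, as an engineer would, in place of code of your own. Each camera call takes 0.05 s, during which the arm holds its last target. There are 200 camera calls.

## Working session

There is one attempt and no reset: what is moved stays moved. The work goes in short steps, Python scripts to look and compute and a tool call to move; the robot and the scene stay as the last step left them, time stands still between calls to the robot, and variables do not carry over. Pictures are saved under pics/ and viewed, about 8 in all and at most 12, crops included, and the job is handed in when it is done.

Besides the shell and the picture viewer there is one more tool, called after "Call:" as name(argument=value, ...), one argument or row to a line, values as JSON. play_rows: Moves the arm, as the interface text tells. Scaled input: -1 to 1 covers 0.6 m each way for a shift and 90 degrees each way for a turn. Its arguments: {"type":"object","properties":{"series":{"type":"array"},"force":{"type":"number"}},"required":["series"]}

```bash
mkdir -p pics; ls; cat > h.py <<'E'
import numpy as np, cv2
from plant import arm
def grab(n):
    p=arm.camera_params(n); im,d=arm.capture(n); return im,d,p
def cloud(d,p):
    K=np.array([[p['fx'],0,p['cx']],[0,p['fy'],p['cy']],[0,0,1.]])
    h,w=d.shape; v,u=np.mgrid[:h,:w]
    r=cv2.undistortPoints(np.stack([u,v],-1).reshape(-1,1,2).astype(np.float64),K,np.array(p['dist'],float)).reshape(h,w,2)
    c=np.dstack([r[...,0]*d,r[...,1]*d,d])
    X=(c-np.array(p['t']))@np.array(p['R'])
    X[d<=0]=np.nan
    return X
E
python3 - <<'E'
from h import *
for n in ['top','side']:
    im,d,p=grab(n); X=cloud(d,p); cv2.imwrite(f'pics/{n}0.png',im); np.savez(f'{n}0.npz',im=im,X=X)
    print(n,-np.array(p['R']).T@np.array(p['t']),p['fx'])
print(arm.state())
E
```

```text
pics
top [ 0.36401577 -0.17651892  1.21233629] 470.91069788891167
side [-0.17280642  0.7764466   0.86272362] 516.6520173084077
{'time': 0.1, 'qpos': array([-1.38728810e+00,  3.81130189e-01,  1.29810915e+00, -1.29103982e-05,
        1.46356989e+00, -2.15294511e-01]), 'joint_vel': array([ 1.60842416e-03, -1.91649945e-04, -7.63589524e-06, -1.35113901e-03,
       -1.60214174e-03,  1.42304617e-03]), 'tau': array([ 3.34375291e-03, -4.38649607e+01, -2.24911630e+01,  7.14363693e-02,
        3.42394423e-02, -6.20549031e-05]), 'position': array([ 0.21352893, -0.50661383,  0.23822423]), 'tcp_rot': array([ 9.80185013e-01,  1.98083242e-01,  3.25032949e-06, -6.08314608e-04]), 'wrist_force': array([ 0.13290191,  0.20271968, -0.02703276]), 'moment': array([ 0.01402761, -0.02953138, -0.00051372]), 'finger_gap': 0.08797087012970109}
```

View pics/top0.png

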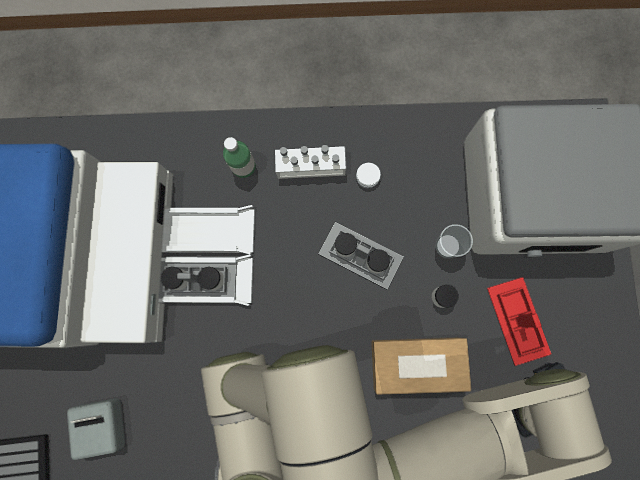

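View pics/side0.png

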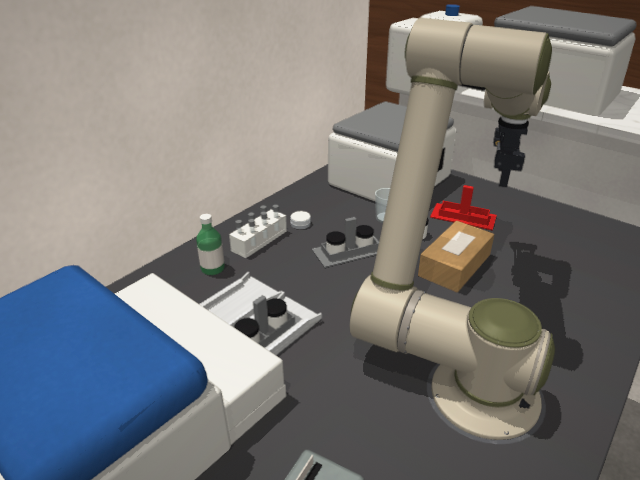

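The grey tray with two jars is at (362,255). Look-alikes are the red tray at (519,320) and the locked grey tray in the lower lane at (198,278). The empty lane is the upper one, at about (210,230), with its mouth to the right at x≈252. Next I'll measure these from the point cloud and check a crop.

```bash
python3 - <<'E'
from h import *
z=np.load('top0.npz'); X=z['X']; im=z['im']
def reg(u0,u1,v0,v1): return X[v0:v1,u0:u1].reshape(-1,3)
P=reg(310,412,215,295); print('bench z',np.nanmedian(X[300:320,300:340,2]))
for lo,hi,n in [(.003,.012,'plate'),(.02,.035,'box'),(.055,.075,'lids'),(.095,.13,'handle')]:
    q=P[(P[:,2]>lo)&(P[:,2]<hi)]; r=cv2.minAreaRect(q[:,:2].astype(np.float32)*1000); print(n,len(q),r,q.mean(0))
    if n=='lids':
        _,l,c=cv2.kmeans(q[:,:2].astype(np.float32),2,None,(3,50,1e-5),5,cv2.KMEANS_PP_CENTERS); print(c)
P=reg(155,262,195,315)
for lo,hi,n in [(.068,.085,'lids'),(.105,.135,'handle')]:
    q=P[(P[:,2]>lo)&(P[:,2]<hi)&(P[:,1]<.25)]
    if len(q): print('full',n,len(q),cv2.minAreaRect(q[:,:2].astype(np.float32)*1000),q.mean(0))
# lane profile across x at several columns
for u in [180,195,210,225,235,248,252]:
    print(u,[(v,)+tuple(np.round(X[v,u]*1000).astype(int)) for v in range(202,262,3)])
crop=cv2.resize(im[190:320,150:420],None,fx=2.9,fy=2.9,interpolation=cv2.INTER_CUBIC); cv2.imwrite('pics/c1.png',crop)
E
```

```text
bench z 0.00019131782047739768
plate 2045 ((533.7857666015625, -251.1478271484375), (263.954833984375, 206.6066436767578), 88.38013458251953) [ 0.52888532 -0.24967265  0.00590738]
box 283 ((531.449462890625, -249.5980224609375), (153.3868865966797, 65.4401626586914), 60.539764404296875) [ 0.52505037 -0.24637104  0.02723213]
lids 792 ((531.0206298828125, -250.19189453125), (143.53269958496094, 54.128822326660156), 61.123226165771484) [ 0.5303679  -0.25024136  0.06412672]
[[ 0.50912964 -0.28878173]
 [ 0.5518219  -0.21130979]]
handle 91 ((531.017578125, -250.12380981445312), (30.557571411132812, 14.136658668518066), 61.38721466064453) [ 0.53025856 -0.24959863  0.11058175]
full lids 830 ((542.3233642578125, 216.611328125), (267.2908935546875, 122.811279296875), 35.92085266113281) [0.48761227 0.17274522 0.07615249]
full handle 109 ((569.5123291015625, 214.79745483398438), (227.3591766357422, 31.28999137878418), 25.460405349731445) [0.48418354 0.17236345 0.12053188]
180 [(202, np.int64(689), np.int64(226), np.int64(-2)), (205, np.int64(681), np.int64(226), np.int64(-4)), (208, np.int64(665
[... 6421 characters left out ...]
np.int64(623), np.int64(30), np.int64(9)), (226, np.int64(614), np.int64(30), np.int64(13)), (229, np.int64(606), np.int64(30), np.int64(10)), (232, np.int64(599), np.int64(30), np.int64(9)), (235, np.int64(590), np.int64(29), np.int64(14)), (238, np.int64(582), np.int64(29), np.int64(15)), (241, np.int64(574), np.int64(30), np.int64(13)), (244, np.int64(566), np.int64(29), np.int64(15)), (247, np.int64(558), np.int64(29), np.int64(15)), (250, np.int64(551), np.int64(30), np.int64(11)), (253, np.int64(545), np.int64(32), np.int64(-3)), (256, np.int64(537), np.int64(32), np.int64(1)), (259, np.int64(528), np.int64(30), np.int64(9))]<stdin>:15: RuntimeWarning: invalid value encountered in cast
```

View pics/c1.png

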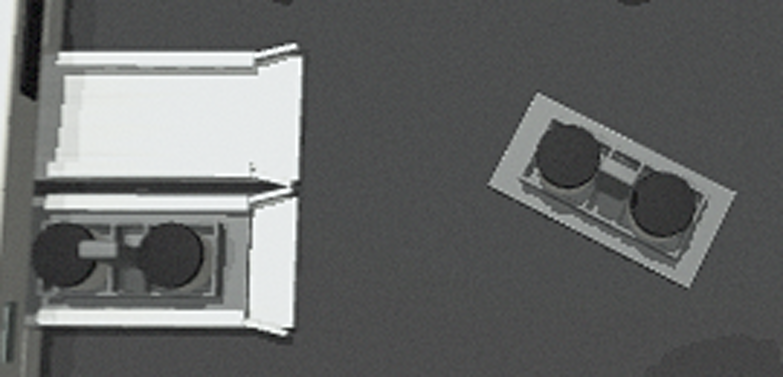

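Confirmed: the grey tray (crop 612,190) is loose with two black-lidded jars, and the upper lane (crop 180,115) is empty. Now the lane's axis and the two handles need finer figures.

```bash
python3 - <<'E'
from h import *
z=np.load('top0.npz'); X=z['X']; im=z['im']
A=X[195:320,155:262].reshape(-1,3); A=A[~np.isnan(A).any(1)]
q=A[(A[:,2]>.108)&(A[:,2]<.135)&(A[:,0]<.52)&(A[:,0]>.45)&(A[:,1]<.23)]
print('full handle',cv2.minAreaRect(q[:,:2].astype(np.float32)*1000),np.median(q,0))
q=A[(A[:,2]>.066)&(A[:,2]<.085)&(A[:,0]<.54)&(A[:,0]>.43)&(A[:,1]<.235)]
_,l,c=cv2.kmeans(q[:,:2].astype(np.float32),2,None,(3,50,1e-5),5,cv2.KMEANS_PP_CENTERS); print('full lids',c,len(q))
# white lip/wall edges of both lanes, y 0.07..0.23
W=A[(A[:,2]>.020)&(A[:,2]<.036)&(A[:,1]>.08)&(A[:,1]<.22)]
for lo,hi in [(.635,.68),(.54,.575),(.505,.54),(.41,.45)]:
    s=W[(W[:,0]>lo)&(W[:,0]<hi)]; b=np.round(s[:,1]/.02)
    pts=[(s[b==k,1].mean(),*np.percentile(s[b==k,0],[3,97])) for k in np.unique(b) if (b==k).sum()>5]
    pts=np.array(pts); m=pts[:,1:].mean(1); f=np.polyfit(pts[:,0],m,1); print(lo,hi,f,'at .15',np.polyval(f,.15),'w',(pts[:,2]-pts[:,1]).mean())
# mouth edge of deck (y min) z~12
D=A[(A[:,2]>.006)&(A[:,2]<.020)&(A[:,0]>.56)&(A[:,0]<.65)]
b=np.round(D[:,0]/.01)
print('mouth',[(round(k*.01,2),round(D[b==k,1].min(),4)) for k in np.unique(b)])
# analyser face
F=X[165:345,85:175].reshape(-1,3);F=F[(F[:,2]>.1)&(F[:,2]<.12)];b=np.round(F[:,0]/.02)
print('face',[(round(k*.02,2),round(F[b==k,1].min(),4)) for k in np.unique(b) if (b==k).sum()>5])
E
```

```text
full handle ((477.4925231933594, 171.42425537109375), (31.978496551513672, 13.512645721435547), 88.39990234375) [0.47704935 0.16927226 0.12385254]
full lids [[0.47851828 0.21434653]
 [0.47629482 0.12713945]] 757
0.635 0.68 [0.03083301 0.65236204] at .15 0.65698698727108 w 0.011647518365715523
0.54 0.575 [0.03085829 0.55227646] at .15 0.5569051992727332 w 0.010847094915113653
0.505 0.54 [0.04696427 0.51546342] at .15 0.5225080656208254 w 0.02227830237876878
0.41 0.45 [0.01039113 0.43241456] at .15 0.4339732248150658 w 0.023242060486803315
mouth [(np.float64(0.56), np.float64(0.0292)), (np.float64(0.57), np.float64(0.0292)), (np.float64(0.58), np.float64(0.0098)), (np.float64(0.59), np.float64(0.0276)), (np.float64(0.6), np.float64(0.0147)), (np.float64(0.61), np.float64(0.027)), (np.float64(0.62), np.float64(0.0266)), (np.float64(0.63), np.float64(0.0269)), (np.float64(0.64), np.float64(0.0256)), (np.float64(0.65), np.float64(0.0265))]
face [(np.float64(0.32), np.float64(0.2624)), (np.float64(0.34), np.float64(0.2598)), (np.float64(0.36), np.float64(0.2586)), (np.float64(0.38), np.float64(0.2586)), (np.float64(0.4), np.float64(0.2579)), (np.float64(0.42), np.float64(0.2576)), (np.float64(0.44), np.float64(0.2559)), (np.float64(0.46), np.float64(0.2552)), (np.float64(0.48), np.float64(0.2559)), (np.float64(0.5), np.float64(0.2544)), (np.float64(0.52), np.float64(0.2537)), (np.float64(0.54), np.float64(0.2535)), (np.float64(0.56), np.float64(0.2527)), (np.float64(0.58), np.float64(0.2516)), (np.float64(0.6), np.float64(0.2512)), (np.float64(0.62), np.float64(0.2503)), (np.float64(0.64), np.float64(0.2491)), (np.float64(0.66), np.float64(0.2483)), (np.float64(0.68), np.float64(0.2483)), (np.float64(0.7), np.float64(0.2476)), (np.float64(0.72), np.float64(0.2469)), (np.float64(0.74), np.float64(0.2455)), (np.float64(0.76), np.float64(0.247))]
```

Fits agree. The tray is at about (0.531, -0.250) with its y axis heading (0.483, 0.876). Lane home is at about (0.6075, 0.168), with +y along (0.031, 1).

I'll move above the tray handle while turning the jaws to its thin direction.

Call:
play_rows(
  series=[
    {"x": 0.09,"y": -0.03,"wz": -0.1,"grip": 0},
    {"x": 0.18,"y": -0.055,"wz": -0.2,"grip": 0},
    {"x": 0.27,"y": -0.08,"wz": -0.3,"grip": 0},
    {"x": 0.36,"y": -0.105,"wz": -0.4,"grip": 0},
    {"x": 0.45,"y": -0.13,"wz": -0.426,"grip": 0},
  ],
)

```text
invalid input at $.series[0]: expected keys x, y, z, wx, wy, wz, grip
```

```bash
cat >> h.py <<'E'
from scipy.spatial.transform import Rotation as Ro
def to(x,y,z,jaw):  # jaw: world heading (deg) of tool y, tool pointing down; prints normalised row
    s=arm.state(); R=Ro.from_quat(s['tcp_rot']); c,sn=np.cos(np.radians(jaw)),np.sin(np.radians(jaw))
    T=Ro.from_matrix(np.array([[-sn,c,0],[c,sn,0],[0,0,-1.]]))
    d=R.inv().apply(np.array([x,y,z])-s['position'])/.6; w=(R.inv()*T).as_rotvec()/(np.pi/2)
    print('t',round(s['time'],2),'pos',s['position'].round(4),'F',s['wrist_force'].round(1),'gap',round(s['finger_gap'],4),'q',s['qpos'].round(2)); print('row',d.round(4),w.round(4))
E
python3 -c "
from h import *
to(.531,-.25,.2,-28.9)"
```

```text
t 0.1 pos [ 0.2135 -0.5066  0.2382] F [ 0.1  0.2 -0. ] gap 0.088 q [-1.39  0.38  1.3  -0.    1.46 -0.22]
row [ 0.6537 -0.1886  0.0641] [-7.00e-04 -4.00e-04 -4.25e-01]
```

Call:
play_rows(
  series=[
    {"x": 0.09,"y": -0.03,"z": 0,"wx": 0,"wy": 0,"wz": -0.1,"grip": 0},
    {"x": 0.18,"y": -0.055,"z": 0,"wx": 0,"wy": 0,"wz": -0.2,"grip": 0},
    {"x": 0.27,"y": -0.08,"z": 0,"wx": 0,"wy": 0,"wz": -0.3,"grip": 0},
    {"x": 0.36,"y": -0.105,"z": 0,"wx": 0,"wy": 0,"wz": -0.4,"grip": 0},
    {"x": 0.45,"y": -0.13,"z": 0,"wx": 0,"wy": 0,"wz": -0.425,"grip": 0},
  ],
)

```text
time: 0.72
position: [0.4333, -0.3287, 0.2385]
tcp_rot: [0.861, 0.509, -0.0, -0.0]
wrist_force: [0.0, -0.1, -0.5]
finger_gap: 0.0879
```

```bash
python3 -c "
from h import *
to(.531,-.25,.2,-28.9)"
```

```text
t 0.72 pos [ 0.4333 -0.3287  0.2385] F [ 0.  -0.1 -0.5] gap 0.0879 q [-0.87  0.37  1.31 -0.    1.46 -0.36]
row [0.1933 0.0797 0.0642] [-0.0003 -0.0001  0.0016]
```

Call:
play_rows(
  series=[
    {"x": 0.08,"y": 0.033,"z": 0.02,"wx": 0,"wy": 0,"wz": 0,"grip": 0},
    {"x": 0.155,"y": 0.063,"z": 0.05,"wx": 0,"wy": 0,"wz": 0,"grip": 0},
    {"x": 0.1935,"y": 0.08,"z": 0.064,"wx": 0,"wy": 0,"wz": 0,"grip": 0},
    {"x": 0.1935,"y": 0.08,"z": 0.064,"wx": 0,"wy": 0,"wz": 0,"grip": 0},
  ],
)

```text
time: 1.23
position: [0.5308, -0.2504, 0.1992]
tcp_rot: [0.861, 0.509, -0.0, -0.001]
wrist_force: [-1.2, -0.3, 0.3]
finger_gap: 0.0882
```

```bash
python3 - <<'E'
from h import *
im,d,p=grab('wrist'); X=cloud(d,p); cv2.imwrite('pics/w1.png',im)
P=X.reshape(-1,3); P=P[(abs(P[:,0]-.531)<.1)&(abs(P[:,1]+.25)<.1)]
q=P[(P[:,2]>.1)&(P[:,2]<.125)]
if len(q): print('handle',len(q),cv2.minAreaRect(q[:,:2].astype(np.float32)*1000),np.median(q,0))
q=P[(P[:,2]>.055)&(P[:,2]<.075)]
_,l,c=cv2.kmeans(q[:,:2].astype(np.float32),2,None,(3,50,1e-5),5,cv2.KMEANS_PP_CENTERS); print(c,len(q))
to(.531,-.25,.078,-28.9)
E
```

```text
handle 900 ((531.5310668945312, -250.6942901611328), (31.29890251159668, 14.00555419921875), 60.77045822143555) [ 0.53221873 -0.24895094  0.11212973]
[[ 0.5090805  -0.2910067 ]
 [ 0.553184   -0.21181773]] 6387
t 1.27 pos [ 0.5302 -0.2514  0.1999] F [-0.3  0.3 -0.2] gap 0.0882 q [-0.64  0.47  1.26 -0.    1.41 -0.14]
row [0.0027 0.0004 0.2031] [-0.0008  0.0001  0.0008]
```

View pics/w1.png

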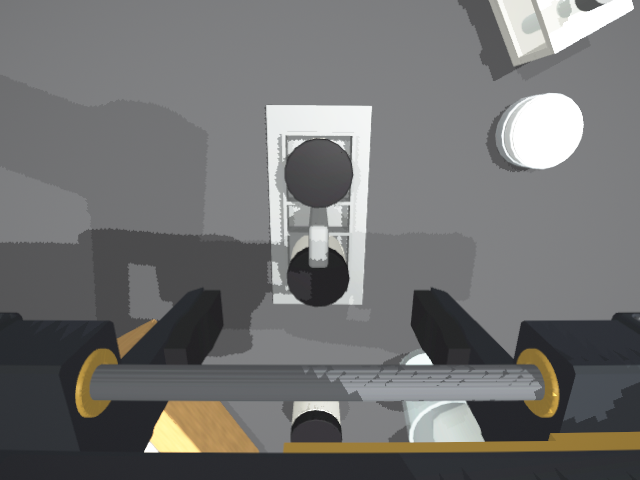

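The wrist view shows the handle at (319,240), centred and square between the fingers, with lids at (319,173) and (318,275). I'll descend and grip.

Call:
play_rows(
  series=[
    {"x": 0.002,"y": 0.0005,"z": 0.08,"wx": 0,"wy": 0,"wz": 0,"grip": 0},
    {"x": 0.002,"y": 0.0005,"z": 0.14,"wx": 0,"wy": 0,"wz": 0,"grip": 0},
    {"x": 0.002,"y": 0.0005,"z": 0.18,"wx": 0,"wy": 0,"wz": 0,"grip": 0},
    {"x": 0.002,"y": 0.0005,"z": 0.202,"wx": 0,"wy": 0,"wz": 0,"grip": 0},
    {"x": 0.002,"y": 0.0005,"z": 0.202,"wx": 0,"wy": 0,"wz": 0,"grip": 0},
  ],
)

```text
time: 1.9
position: [0.5306, -0.2513, 0.0791]
tcp_rot: [0.861, 0.508, -0.0, -0.0]
wrist_force: [-1.1, 0.2, -0.6]
finger_gap: 0.0884
```

Call:
play_rows(
  force=40,
  series=[
    {"x": 0,"y": 0,"z": 0,"wx": 0,"wy": 0,"wz": 0,"grip": 1},
    {"x": 0,"y": 0,"z": 0,"wx": 0,"wy": 0,"wz": 0,"grip": 1},
    {"x": 0,"y": 0,"z": 0,"wx": 0,"wy": 0,"wz": 0,"grip": 1},
    {"x": 0,"y": 0,"z": 0,"wx": 0,"wy": 0,"wz": 0,"grip": 1},
    {"x": 0,"y": 0,"z": 0,"wx": 0,"wy": 0,"wz": 0,"grip": 1},
  ],
)

```text
time: 2.52
position: [0.5311, -0.2507, 0.0792]
tcp_rot: [0.861, 0.508, 0.0, -0.0]
wrist_force: [-0.2, -0.5, -0.4]
finger_gap: 0.0404
```

Call:
play_rows(
  series=[
    {"x": 0,"y": 0,"z": 0,"wx": 0,"wy": 0,"wz": 0,"grip": 1},
    {"x": 0,"y": 0,"z": 0,"wx": 0,"wy": 0,"wz": 0,"grip": 1},
    {"x": 0,"y": 0,"z": 0,"wx": 0,"wy": 0,"wz": 0,"grip": 1},
    {"x": 0,"y": 0,"z": 0,"wx": 0,"wy": 0,"wz": 0,"grip": 1},
    {"x": 0,"y": 0,"z": 0,"wx": 0,"wy": 0,"wz": 0,"grip": 1},
  ],
)

```text
time: 3.15
position: [0.5312, -0.2508, 0.0791]
tcp_rot: [0.861, 0.508, 0.0, 0.0]
wrist_force: [1.5, -1.6, -2.2]
finger_gap: 0.0137
```

Call:
play_rows(
  series=[
    {"x": 0,"y": 0,"z": -0.01,"wx": 0,"wy": 0,"wz": 0,"grip": 1},
    {"x": 0,"y": 0,"z": -0.025,"wx": 0,"wy": 0,"wz": 0,"grip": 1},
    {"x": 0,"y": 0,"z": -0.045,"wx": 0,"wy": 0,"wz": 0,"grip": 1},
    {"x": 0,"y": 0,"z": -0.06,"wx": 0,"wy": 0,"wz": 0,"grip": 1},
    {"x": 0,"y": 0,"z": -0.06,"wx": 0,"wy": 0,"wz": 0,"grip": 1},
  ],
)

```text
time: 3.78
position: [0.5313, -0.251, 0.1161]
tcp_rot: [0.861, 0.508, 0.0, 0.001]
wrist_force: [0.1, 0.3, -5.6]
finger_gap: 0.0133
```

```bash
python3 - <<'E'
from h import *
# lane: centre C, dir; target tray centre at lane y=-0.24
u=np.array([.031,1]);u/=np.linalg.norm(u);C=np.array([.6075,.168])
t=C-.235*u; print(t); to(t[0],t[1],.114,-1.8)
E
```

```text
[ 0.6002185  -0.06688716]
t 3.77 pos [ 0.5313 -0.251   0.1161] F [ 0.1  0.3 -5.6] gap 0.0133 q [-0.64  0.56  1.38 -0.    1.21 -0.14]
row [ 0.3241 -0.0478  0.0034] [ 0.0011  0.0004 -0.3011]
```

Held and lifted, at about 5 N. Now to the lane approach, gently.

Call:
play_rows(
  series=[
    {"x": 0.01,"y": -0.001,"z": 0,"wx": 0,"wy": 0,"wz": -0.01,"grip": 1},
    {"x": 0.03,"y": -0.004,"z": 0,"wx": 0,"wy": 0,"wz": -0.03,"grip": 1},
    {"x": 0.06,"y": -0.009,"z": 0,"wx": 0,"wy": 0,"wz": -0.06,"grip": 1},
    {"x": 0.1,"y": -0.015,"z": 0,"wx": 0,"wy": 0,"wz": -0.1,"grip": 1},
    {"x": 0.14,"y": -0.021,"z": 0,"wx": 0,"wy": 0,"wz": -0.14,"grip": 1},
  ],
)

```text
time: 4.4
position: [0.561, -0.1692, 0.115]
tcp_rot: [0.799, 0.601, 0.0, -0.0]
wrist_force: [0.3, 0.1, -4.8]
finger_gap: 0.014
```

```bash
python3 -c "
from h import *
to(.6002,-.0669,.114,-1.8)"
```

```text
t 4.4 pos [ 0.561  -0.1692  0.115 ] F [ 0.3  0.1 -4.8] gap 0.014 q [-0.49  0.56  1.38  0.    1.21 -0.21]
row [0.1819 0.0156 0.0017] [-0.0002 -0.0002 -0.1583]
```

Call:
play_rows(
  series=[
    {"x": 0.04,"y": 0.0035,"z": 0,"wx": 0,"wy": 0,"wz": -0.04,"grip": 1},
    {"x": 0.08,"y": 0.007,"z": 0,"wx": 0,"wy": 0,"wz": -0.08,"grip": 1},
    {"x": 0.12,"y": 0.01,"z": 0,"wx": 0,"wy": 0,"wz": -0.115,"grip": 1},
    {"x": 0.15,"y": 0.013,"z": 0,"wx": 0,"wy": 0,"wz": -0.14,"grip": 1},
    {"x": 0.17,"y": 0.0145,"z": 0,"wx": 0,"wy": 0,"wz": -0.153,"grip": 1},
  ],
)

```text
time: 5.03
position: [0.5979, -0.0743, 0.115]
tcp_rot: [0.722, 0.692, -0.0, -0.0]
wrist_force: [0.6, -0.6, -4.8]
finger_gap: 0.0136
```

Call:
play_rows(
  series=[
    {"x": 0.01,"y": 0.001,"z": 0,"wx": 0,"wy": 0,"wz": -0.005,"grip": 1},
    {"x": 0.012,"y": 0.001,"z": 0,"wx": 0,"wy": 0,"wz": -0.005,"grip": 1},
    {"x": 0.012,"y": 0.001,"z": 0,"wx": 0,"wy": 0,"wz": -0.005,"grip": 1},
  ],
)

```text
time: 5.4
position: [0.5984, -0.0689, 0.1152]
tcp_rot: [0.72, 0.694, -0.0, 0.0]
wrist_force: [-0.3, -0.5, -4.5]
finger_gap: 0.0135
```

```bash
python3 - <<'E'
from h import *
to(.6002,-.0669,.094,-1.8)
im,d,p=grab('wrist'); cv2.imwrite('pics/w2.png',im)
im,d,p=grab('side'); cv2.imwrite('pics/s2.png',im[200:440,150:470])
im,d,p=grab('top'); X=cloud(d,p); np.savez('t2.npz',im=im,X=X)
cv2.imwrite('pics/t2.png',cv2.resize(im[180:330,150:400],None,fx=3,fy=3))
a=cv2.imread('pics/s2.png'); b=cv2.imread('pics/w2.png')
cv2.imwrite('pics/m2.png',np.hstack([cv2.resize(b,(400,300)),cv2.resize(a,(400,300))]))
E
```

```text
t 5.4 pos [ 0.5984 -0.0689  0.1152] F [-0.3 -0.5 -4.5] gap 0.0135 q [-0.31  0.58  1.33 -0.    1.23 -0.27]
row [0.0035 0.0029 0.0353] [-0.0001  0.0001 -0.0036]
```

View pics/m2.png

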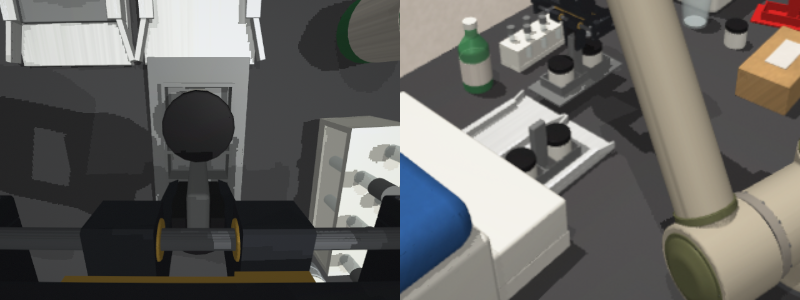

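The wrist view (left) shows the tray's leading end at (148–249, 57) in front of the lane mouth at (145–258, 55), roughly centred. The side view shows the tray level with both jars upright. I'll check lateral and yaw numbers in the same wrist camera, plus clearance to the sanitiser.

```bash
python3 - <<'E'
from h import *
im,d,p=grab('wrist'); X=cloud(d,p); P=X.reshape(-1,3); P=P[~np.isnan(P).any(1)]
def line(q,n,ax=0.01):
    b=np.round(q[:,1]/ax); r=np.array([(k*ax,*np.percentile(q[b==k,0],[1,99])) for k in np.unique(b) if (b==k).sum()>20])
    m=r[:,1:].mean(1); f=np.polyfit(r[:,0],m,1); print(n,f.round(4),'mid',np.round(np.c_[r,m],4).tolist())
t=P[(abs(P[:,0]-.6)<.07)&(P[:,1]<.035)&(P[:,1]>-.07)&(P[:,2]>.032)&(P[:,2]<.052)]
print('plate z',np.median(t[:,2]),'front y',np.percentile(t[:,1],99.5)); line(t[t[:,1]<.025],'tray')
# lane: wall/lip tops
for nm,src in [('wrist',P)]:
    for lo,hi in [(.64,.68),(.54,.575)]:
        s=src[(src[:,0]>lo)&(src[:,0]<hi)&(src[:,2]>.021)&(src[:,2]<.035)&(src[:,1]>.06)&(src[:,1]<.22)]
        print(nm,len(s), s.mean(0) if len(s) else ''); 
        if len(s)>200: line(s,'lip',.02)
z=np.load('top0.npz')['X']; s=z[130:185,215:265].reshape(-1,3); s=s[s[:,2]>.05]; print('sanit',s[:,:2].min(0),s[:,:2].max(0))
s=z[140:185,268:352].reshape(-1,3); s=s[s[:,2]>.03]; print('rack',s[:,:2].min(0),s[:,:2].max(0))
E
```

```text
plate z 0.04258628571035427 front y 0.031342934722888904
tray [0.0373 0.6011] mid [[-0.07, 0.5513, 0.646, 0.5987], [-0.06, 0.5511, 0.6466, 0.5988], [-0.05, 0.5514, 0.647, 0.5992], [-0.04, 0.5517, 0.6474, 0.5996], [-0.03, 0.5524, 0.6477, 0.6], [-0.02, 0.5526, 0.6481, 0.6003], [-0.01, 0.5531, 0.6482, 0.6007], [-0.0, 0.5538, 0.6485, 0.6011], [0.01, 0.5545, 0.6486, 0.6015], [0.02, 0.555, 0.6489, 0.6019]]
wrist 745 [0.65524648 0.07050485 0.02788409]
lip [0.0153 0.654 ] mid [[0.06, 0.6486, 0.6613, 0.655], [0.08, 0.6489, 0.6617, 0.6553]]
wrist 878 [0.55481294 0.07293165 0.02769671]
lip [0.0403 0.5523] mid [[0.06, 0.5476, 0.5617, 0.5547], [0.08, 0.5489, 0.5621, 0.5555]]
sanit [0.748065   0.02213704] [0.81005996 0.086158  ]
rack [ 0.74357136 -0.21697729] [ 0.80895247 -0.03687482]
```

Tray and lane agree within about 1 mm and 0.4°. Next I'll lower to about 2.5 mm over the deck, trim, and then slide in.

Call:
play_rows(
  series=[
    {"x": 0.001,"y": 0.0015,"z": 0.01,"wx": 0,"wy": 0,"wz": -0.002,"grip": 1},
    {"x": 0.0025,"y": 0.003,"z": 0.022,"wx": 0,"wy": 0,"wz": -0.0035,"grip": 1},
    {"x": 0.0035,"y": 0.003,"z": 0.032,"wx": 0,"wy": 0,"wz": -0.0035,"grip": 1},
    {"x": 0.0035,"y": 0.003,"z": 0.0365,"wx": 0,"wy": 0,"wz": -0.0035,"grip": 1},
    {"x": 0.0035,"y": 0.003,"z": 0.0365,"wx": 0,"wy": 0,"wz": -0.0035,"grip": 1},
  ],
)

```text
time: 6.22
position: [0.6004, -0.0665, 0.093]
tcp_rot: [0.718, 0.696, -0.0, -0.0]
wrist_force: [0.1, -0.4, -4.5]
finger_gap: 0.0141
```

Call:
play_rows(
  series=[
    {"x": 0.01,"y": 0,"z": 0,"wx": 0,"wy": 0,"wz": 0,"grip": 1},
    {"x": 0.025,"y": 0,"z": 0,"wx": 0,"wy": 0,"wz": 0,"grip": 1},
    {"x": 0.04,"y": 0,"z": 0,"wx": 0,"wy": 0,"wz": 0,"grip": 1},
    {"x": 0.05,"y": 0,"z": 0,"wx": 0,"wy": 0,"wz": 0,"grip": 1},
    {"x": 0.055,"y": 0,"z": 0,"wx": 0,"wy": 0,"wz": 0,"grip": 1},
  ],
)

```text
time: 6.85
position: [0.6014, -0.0329, 0.0933]
tcp_rot: [0.718, 0.696, -0.0, 0.0]
wrist_force: [-0.0, -0.4, -5.0]
finger_gap: 0.0134
```

```bash
python3 - <<'E'
from h import *
to(.6075,.168,.091,-1.8)
im,d,p=grab('wrist'); X=cloud(d,p); P=X.reshape(-1,3); P=P[~np.isnan(P).any(1)]
t=P[(abs(P[:,0]-.603)<.06)&(P[:,1]<.07)&(P[:,1]>-.03)&(P[:,2]>.015)&(P[:,2]<.025)]
print('plate z',np.median(t[:,2]))
for y in np.arange(-.03,.16,.02):
    s=P[(abs(P[:,1]-y)<.003)&(abs(P[:,0]-.604)<.06)]
    row=[]
    for lo,hi in[(-.06,0),(0,.06)]:
        q=s[(s[:,0]-.604>lo)&(s[:,0]-.604<hi)&(s[:,2]>.022)&(s[:,2]<.032)]; row.append(np.percentile(q[:,0],[2,98]).round(4).tolist() if len(q)>5 else None)
    q=s[(s[:,2]>.014)&(s[:,2]<.0235)]; print(round(y,2),'walls',row,'plate',np.percentile(q[:,0],[1,99]).round(4) if len(q)>5 else None)
cv2.imwrite('pics/w3.png',im)
E
```

```text
t 6.85 pos [ 0.6014 -0.0329  0.0933] F [-0.  -0.4 -5. ] gap 0.0134 q [-0.25  0.6   1.36 -0.    1.18 -0.22]
row [ 0.335  -0.      0.0038] [0.     0.     0.0007]
plate z 0.02065679916451091
-0.03 walls [[0.5576, 0.5774], [0.6216, 0.6346]] plate [0.5541 0.649 ]
-0.01 walls [None, None] plate [0.5545 0.6498]
0.01 walls [None, [0.6385, 0.6497]] plate [0.5551 0.6503]
0.03 walls [[0.5639, 0.5836], [0.6256, 0.6639]] plate [0.5559 0.6636]
0.05 walls [[0.5443, 0.5991], [0.6076, 0.6638]] plate [0.5493 0.659 ]
0.07 walls [[0.549, 0.5618], [0.6487, 0.6615]] plate [0.5541 0.6171]
0.09 walls [[0.5496, 0.5624], [0.6494, 0.6617]] plate [0.5702 0.6481]
0.11 walls [[0.55, 0.563], [0.6496, 0.6624]] plate [0.568  0.6481]
0.13 walls [None, None] plate None
0.15 walls [None, None] plate None
```

View pics/w3.png

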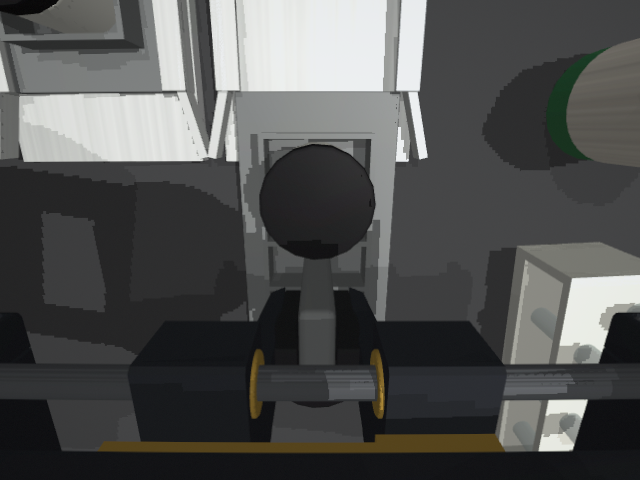

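The leading end is at the slots (edges at 235 and 397, lips at 237 and 397), off by about 0.7 mm sideways. I'll trim that and slide in, watching the force.

Call:
play_rows(
  series=[
    {"x": 0.008,"y": 0.001,"z": 0,"wx": 0,"wy": 0,"wz": 0,"grip": 1},
    {"x": 0.02,"y": 0.001,"z": 0,"wx": 0,"wy": 0,"wz": 0,"grip": 1},
    {"x": 0.035,"y": 0.001,"z": 0,"wx": 0,"wy": 0,"wz": 0,"grip": 1},
    {"x": 0.05,"y": 0.001,"z": 0,"wx": 0,"wy": 0,"wz": 0,"grip": 1},
    {"x": 0.06,"y": 0.001,"z": 0,"wx": 0,"wy": 0,"wz": 0,"grip": 1},
  ],
)

```text
time: 7.52
position: [0.6031, 0.0033, 0.0933]
tcp_rot: [0.718, 0.696, 0.0, -0.0]
wrist_force: [-0.0, -0.2, -4.6]
finger_gap: 0.0134
```

```bash
python3 -c "
from h import *
print(arm.state()['wrist_force'],arm.state()['moment']);to(.608,.168,.0915,-1.8)"
```

```text
[-0.02392429 -0.21286454 -4.58420304] [-0.06452691 -0.00559085 -0.03722588]
t 7.53 pos [0.6031 0.0033 0.0933] F [-0.  -0.2 -4.6] gap 0.0134 q [-0.19  0.61  1.35  0.    1.18 -0.16]
row [ 2.747e-01 -2.000e-04  3.000e-03] [ 0.     -0.      0.0007]
```

No contact force. Carrying on.

Call:
play_rows(
  series=[
    {"x": 0.015,"y": 0,"z": 0,"wx": 0,"wy": 0,"wz": 0,"grip": 1},
    {"x": 0.035,"y": 0,"z": 0,"wx": 0,"wy": 0,"wz": 0,"grip": 1},
    {"x": 0.055,"y": 0,"z": 0,"wx": 0,"wy": 0,"wz": 0,"grip": 1},
    {"x": 0.075,"y": 0,"z": 0,"wx": 0,"wy": 0,"wz": 0,"grip": 1},
    {"x": 0.09,"y": 0,"z": 0,"wx": 0,"wy": 0,"wz": 0,"grip": 1},
  ],
)

```text
time: 8.15
position: [0.6048, 0.0574, 0.0932]
tcp_rot: [0.718, 0.696, 0.0, -0.0]
wrist_force: [0.2, -0.1, -5.7]
finger_gap: 0.0137
```

Call:
play_rows(
  series=[
    {"x": 0.02,"y": 0,"z": 0,"wx": 0,"wy": 0,"wz": 0,"grip": 1},
    {"x": 0.04,"y": 0,"z": 0,"wx": 0,"wy": 0,"wz": 0,"grip": 1},
    {"x": 0.06,"y": 0,"z": 0,"wx": 0,"wy": 0,"wz": 0,"grip": 1},
    {"x": 0.08,"y": 0,"z": 0,"wx": 0,"wy": 0,"wz": 0,"grip": 1},
    {"x": 0.09,"y": 0,"z": 0,"wx": 0,"wy": 0,"wz": 0,"grip": 1},
  ],
)

```text
time: 8.78
position: [0.6064, 0.1113, 0.0932]
tcp_rot: [0.718, 0.696, -0.0, -0.0]
wrist_force: [-0.3, -0.4, -5.4]
finger_gap: 0.0135
```

Call:
play_rows(
  series=[
    {"x": 0.015,"y": 0,"z": 0,"wx": 0,"wy": 0,"wz": 0,"grip": 1},
    {"x": 0.03,"y": 0,"z": 0,"wx": 0,"wy": 0,"wz": 0,"grip": 1},
    {"x": 0.045,"y": 0,"z": 0.001,"wx": 0,"wy": 0,"wz": 0,"grip": 1},
    {"x": 0.057,"y": 0,"z": 0.002,"wx": 0,"wy": 0,"wz": 0,"grip": 1},
    {"x": 0.067,"y": 0,"z": 0.002,"wx": 0,"wy": 0,"wz": 0,"grip": 1},
  ],
)

```text
time: 9.4
position: [0.6077, 0.151, 0.0919]
tcp_rot: [0.718, 0.696, -0.0, -0.0]
wrist_force: [0.1, -0.0, -4.0]
finger_gap: 0.0135
```

```bash
python3 -c "
from h import *
to(.608,.168,.0915,-1.8)"
```

```text
t 9.4 pos [0.6077 0.151  0.0919] F [ 0.1 -0.  -4. ] gap 0.0135 q [ 0.05  0.64  1.28 -0.    1.22  0.09]
row [ 0.0283 -0.0003  0.0007] [-0.0001  0.      0.0004]
```

Creeping to the stop now.

Call:
play_rows(
  series=[
    {"x": 0.005,"y": 0,"z": 0.001,"wx": 0,"wy": 0,"wz": 0,"grip": 1},
    {"x": 0.01,"y": 0,"z": 0.001,"wx": 0,"wy": 0,"wz": 0,"grip": 1},
    {"x": 0.015,"y": 0,"z": 0.001,"wx": 0,"wy": 0,"wz": 0,"grip": 1},
    {"x": 0.019,"y": 0,"z": 0.001,"wx": 0,"wy": 0,"wz": 0,"grip": 1},
    {"x": 0.022,"y": 0,"z": 0.001,"wx": 0,"wy": 0,"wz": 0,"grip": 1},
  ],
)

```text
time: 10.02
position: [0.6081, 0.1639, 0.0915]
tcp_rot: [0.718, 0.696, -0.0, -0.0]
wrist_force: [-0.3, -0.4, -4.1]
finger_gap: 0.013
```

Call:
play_rows(
  series=[
    {"x": 0.0015,"y": 0,"z": 0,"wx": 0,"wy": 0,"wz": 0,"grip": 1},
    {"x": 0.003,"y": 0,"z": 0,"wx": 0,"wy": 0,"wz": 0,"grip": 1},
    {"x": 0.0045,"y": 0,"z": 0,"wx": 0,"wy": 0,"wz": 0,"grip": 1},
  ],
)

```text
time: 10.4
position: [0.6082, 0.1665, 0.0915]
tcp_rot: [0.718, 0.696, -0.0, 0.0]
wrist_force: [-0.1, -0.7, -4.5]
finger_gap: 0.0138
```

Call:
play_rows(
  series=[
    {"x": 0.0015,"y": 0,"z": 0,"wx": 0,"wy": 0,"wz": 0,"grip": 1},
    {"x": 0.003,"y": 0,"z": 0,"wx": 0,"wy": 0,"wz": 0,"grip": 1},
  ],
)

```text
time: 10.65
position: [0.6084, 0.1673, 0.0919]
tcp_rot: [0.718, 0.696, -0.001, 0.001]
wrist_force: [-1.3, -7.9, 0.8]
finger_gap: 0.0134
```

Call:
play_rows(
  series=[
    {"x": 0.0015,"y": 0,"z": 0,"wx": 0,"wy": 0,"wz": 0,"grip": 1},
    {"x": 0.003,"y": 0,"z": 0,"wx": 0,"wy": 0,"wz": 0,"grip": 1},
  ],
)

```text
time: 10.9
position: [0.6085, 0.1678, 0.0924]
tcp_rot: [0.718, 0.696, -0.001, 0.002]
wrist_force: [-2.9, -14.7, 5.7]
finger_gap: 0.0136
```

Stop contact at y≈0.167, as predicted. I'll ease the push, settle onto the deck, and then release.

Call:
play_rows(
  series=[
    {"x": -0.003,"y": 0,"z": 0,"wx": 0,"wy": 0,"wz": 0,"grip": 1},
    {"x": -0.0045,"y": 0,"z": 0.001,"wx": 0,"wy": 0,"wz": 0,"grip": 1},
    {"x": -0.0045,"y": 0,"z": 0.0025,"wx": 0,"wy": 0,"wz": 0,"grip": 1},
    {"x": -0.0045,"y": 0,"z": 0.0025,"wx": 0,"wy": 0,"wz": 0,"grip": 1},
  ],
)

```text
time: 11.4
position: [0.6083, 0.1666, 0.0911]
tcp_rot: [0.718, 0.696, -0.0, 0.001]
wrist_force: [-3.8, -7.5, 4.7]
finger_gap: 0.0138
```

```bash
python3 -c "
from h import *
to(.608,.168,.0905,-1.8)"
```

```text
t 11.4 pos [0.6083 0.1666 0.0911] F [-3.8 -7.5  4.7] gap 0.0138 q [ 0.08  0.65  1.27 -0.    1.22  0.11]
row [ 0.0024 -0.0006  0.0009] [0.0005 0.0009 0.0002]
```

On the deck (upward support) and touching the stop. Releasing.

Call:
play_rows(
  series=[
    {"x": 0,"y": 0,"z": -0.001,"wx": 0,"wy": 0,"wz": 0,"grip": 0.8},
    {"x": 0,"y": 0,"z": -0.001,"wx": 0,"wy": 0,"wz": 0,"grip": 0.7},
    {"x": 0,"y": 0,"z": -0.001,"wx": 0,"wy": 0,"wz": 0,"grip": 0.6},
    {"x": 0,"y": 0,"z": -0.001,"wx": 0,"wy": 0,"wz": 0,"grip": 0.55},
    {"x": 0,"y": 0,"z": -0.001,"wx": 0,"wy": 0,"wz": 0,"grip": 0.5},
  ],
)

```text
time: 12.02
position: [0.6082, 0.1675, 0.0905]
tcp_rot: [0.718, 0.696, 0.0, -0.0]
wrist_force: [-0.6, -0.7, -0.5]
finger_gap: 0.0432
```

Call:
play_rows(
  series=[
    {"x": 0,"y": 0,"z": -0.02,"wx": 0,"wy": 0,"wz": 0,"grip": 0.5},
    {"x": 0,"y": 0,"z": -0.06,"wx": 0,"wy": 0,"wz": 0,"grip": 0.5},
    {"x": 0,"y": 0,"z": -0.11,"wx": 0,"wy": 0,"wz": 0,"grip": 0.5},
    {"x": 0,"y": 0,"z": -0.16,"wx": 0,"wy": 0,"wz": 0,"grip": 0.5},
    {"x": -0.05,"y": 0,"z": -0.2,"wx": 0,"wy": 0,"wz": 0,"grip": 0.5},
  ],
)

```text
time: 12.65
position: [0.6073, 0.1384, 0.2128]
tcp_rot: [0.717, 0.697, 0.001, 0.001]
wrist_force: [0.2, 0.2, 0.2]
finger_gap: 0.0443
```

Call:
play_rows(
  series=[
    {"x": -0.08,"y": 0,"z": -0.03,"wx": 0,"wy": 0,"wz": 0,"grip": 0.5},
    {"x": -0.16,"y": 0,"z": -0.06,"wx": 0,"wy": 0,"wz": 0,"grip": 0.5},
    {"x": -0.24,"y": 0,"z": -0.06,"wx": 0,"wy": 0,"wz": 0,"grip": 0.5},
    {"x": -0.3,"y": 0,"z": -0.06,"wx": 0,"wy": 0,"wz": 0,"grip": 0.5},
    {"x": -0.3,"y": 0,"z": -0.06,"wx": 0,"wy": 0,"wz": 0,"grip": 0.5},
  ],
)

```text
time: 13.28
position: [0.6016, -0.0446, 0.2473]
tcp_rot: [0.719, 0.695, 0.0, 0.0]
wrist_force: [0.5, -0.3, 0.7]
finger_gap: 0.0445
```

```bash
python3 - <<'E'
from h import *
s=arm.state(); print(s['time'],s['position'],s['wrist_force'],s['finger_gap'])
im,d,p=grab('top'); X=cloud(d,p); A=X[180:320,150:262].reshape(-1,3); A=A[~np.isnan(A).any(1)]
for n,x0 in [('full',.4775),('free',.6075)]:
    B=A[(abs(A[:,0]-x0)<.05)&(A[:,1]<.245)]
    q=B[(B[:,2]>.112)&(B[:,2]<.135)]; r=cv2.minAreaRect(q[:,:2].astype(np.float32)*1000); print(n,'handle',len(q),r,np.median(q,0))
    q=B[(B[:,2]>.066)&(B[:,2]<.085)]; _,l,c=cv2.kmeans(q[:,:2].astype(np.float32),2,None,(3,50,1e-5),5,cv2.KMEANS_PP_CENTERS)
    print(' lids',c,[np.median(q[l[:,0]==i,2]) for i in (0,1)])
i2,_,_=grab('side')
cv2.imwrite('pics/end.png',np.hstack([cv2.resize(im[120:320,150:420],(400,300)),cv2.resize(i2[200:440,150:470],(400,300))]))
E
```

```text
13.275 [ 0.60164351 -0.04461959  0.24727665] [ 0.45458518 -0.29468523  0.67569484] 0.04446170765119532
full handle 0 ((0.0, 0.0), (0.0, 0.0), 0.0) [nan nan nan]
 lids [[0.47524542 0.23218897]
 [0.49509832 0.22361271]] [np.float64(0.07677147481329041), np.float64(0.07636641650845927)]
free handle 12 ((608.6221313476562, 180.89862060546875), (6.333176136016846, 10.323585510253906), 48.340248107910156) [0.60828986 0.18065837 0.12365373]
 lids [[0.6029502  0.21934088]
 [0.6241718  0.19789556]] [np.float64(0.07601989122183028), np.float64(0.07600683832076974)]
  return _methods._mean(a, axis=axis, dtype=dtype,
  ret = um.true_divide(
```

View pics/end.png

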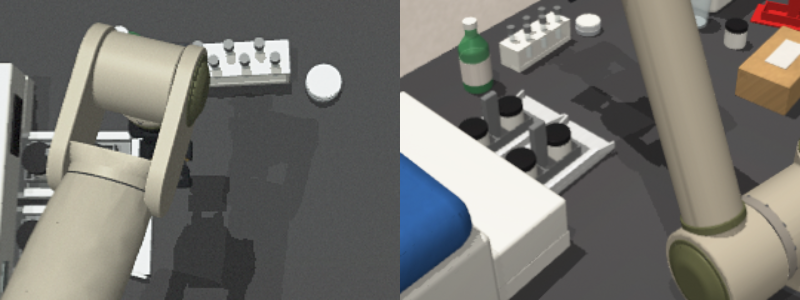

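The side view (right) shows both trays seated alike with jars upright, but the arm hides the top view. I'll move back further for a numeric check.

Call:
play_rows(
  series=[
    {"x": -0.08,"y": -0.02,"z": 0,"wx": 0,"wy": 0,"wz": 0,"grip": 0.5},
    {"x": -0.17,"y": -0.06,"z": 0,"wx": 0,"wy": 0,"wz": 0,"grip": 0.5},
    {"x": -0.26,"y": -0.1,"z": 0,"wx": 0,"wy": 0,"wz": 0,"grip": 0.5},
    {"x": -0.35,"y": -0.14,"z": 0,"wx": 0,"wy": 0,"wz": 0,"grip": 0.5},
    {"x": -0.4,"y": -0.16,"z": 0,"wx": 0,"wy": 0,"wz": 0,"grip": 0.5},
  ],
)

```text
time: 14.0
position: [0.4978, -0.2803, 0.247]
tcp_rot: [0.718, 0.696, 0.0, 0.0]
wrist_force: [0.8, -0.3, -0.0]
finger_gap: 0.0442
```

```bash
python3 - <<'E'
from h import *
s=arm.state(); print(s['time'],s['position'])
im,d,p=grab('top'); X=cloud(d,p); A=X[180:320,150:262].reshape(-1,3); A=A[~np.isnan(A).any(1)]
for n,x0 in [('full',.4775),('free',.6075)]:
    B=A[(abs(A[:,0]-x0)<.05)&(A[:,1]<.235)]
    q=B[(B[:,2]>.112)&(B[:,2]<.135)]
    if len(q): r=cv2.minAreaRect(q[:,:2].astype(np.float32)*1000); print(n,'handle',len(q),r,np.median(q,0))
    q=B[(B[:,2]>.066)&(B[:,2]<.085)]; _,l,c=cv2.kmeans(q[:,:2].astype(np.float32),2,None,(3,50,1e-5),5,cv2.KMEANS_PP_CENTERS)
    print(' lids',c,[np.median(q[l[:,0]==i,2]) for i in (0,1)])
    q=B[(B[:,2]>.0145)&(B[:,2]<.023)&(abs(B[:,0]-x0)<.03)&(B[:,1]>.055)&(B[:,1]<.09)]
    print(' plate tail y',np.percentile(q[:,1],[1,3]) if len(q) else None)
im0=np.load('top0.npz')['im']; 
cv2.imwrite('pics/end2.png',np.hstack([cv2.resize(im[120:320,150:480],(495,300)),np.zeros((300,5,3),np.uint8)]))
E
```

```text
14.0 [ 0.49776463 -0.28028348  0.24697732]
full handle 88 ((477.9187927246094, 170.9628448486328), (31.315231323242188, 12.474775314331055), 89.24858093261719) [0.47791604 0.1702627  0.12356304]
 lids [[0.47624204 0.12713672]
 [0.47849914 0.21430941]] [np.float64(0.07598633206668699), np.float64(0.07613391836700077)]
 plate tail y [0.05987876 0.06234608]
free handle 85 ((607.271240234375, 167.29710388183594), (32.60685729980469, 12.416088104248047), 87.98487091064453) [0.60684661 0.16552842 0.12304986]
 lids [[0.6074808  0.21097226]
 [0.6058579  0.12293847]] [np.float64(0.07606343972312334), np.float64(0.07605575579308765)]
 plate tail y [0.05794534 0.06039816]
```

View pics/end2.png

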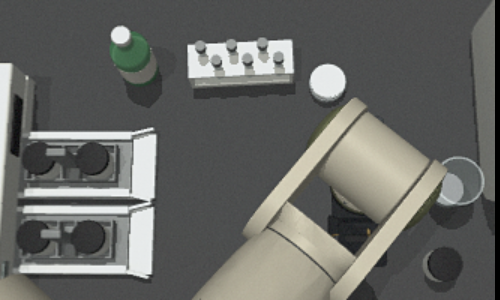

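The delivered tray at about (65,160) sits like the locked one below it, with lids level and bystanders in place. Its handle is (129.4, -3.7) mm from the locked one against (130, -4) expected, so it is home.

```bash
python3 -c "
from h import *
arm.close_job()"
```

```text
the job is handed in; nothing more can be done
```

The tray is in the empty lane, fully home against the end stop, with both jars upright. I let go of it and handed the job in at about 14 s of the 48 s allowed; no verdict is reported.

- **How it went:** I gripped the handle at 40 N, lifted the tray and turned it square to the lane. It then slid in under the lips about 2 mm above the deck without touching. It met the stop at y≈0.167 m, with the push peaking at about 15 N. I then lowered it onto the deck, opened the fingers and backed off.
- **Position check:** Compared with the locked tray next to it, the handle sits within about 1 mm of the fully home position along the lane and sideways. It is square to the lane within about 1°.
- **Jars and bystanders:** Both lids read 76 mm above the bench, as they should when standing on the deck. The bystanders looked undisturbed in the last picture, judged by eye only; I did not measure them again.
- **Disagreements:** The wrist and top cameras differed by about 0.7 mm on the lane centre, which I corrected during the slide. One check failed because the arm hid the lanes from the top camera; I moved it away and repeated it.

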